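# Hang a tray carrier on the equipment rail and slide it to the pointer

### The arm

A 6-joint arm with a two-finger parallel gripper is mounted at the origin on a cart in front of the work surface, level with it; the furniture and walls round the work are solid. World frame = base frame: x ahead of the robot, y to its left, z up, the work surface at z = 0. Lengths are in m, angles in rad, forces in N, time in s.
With the tool pointing down it reaches from about 0.375 to 0.925 m from the base axis. Payload 5.7 kg.
Tool frame: the origin (TCP) lies midway between the tips of the shut fingers; the grasp point (between the pads) lies 19 mm behind it (arm.hold_point_z is the distance from the TCP to the grasp point, in m); z points along the fingers, y is the line along which they close (so a half turn about z gives the same grasp; the last joint's range is limited). The gripper opens to 85 mm and grips with 20 to 120 N. Pads are 22 mm wide; open, the fingers measure 114 mm over their backs; the gripper's body (76 mm by 85 mm) begins 54 mm behind the grasp point. The pads swing forward as they close: fully open they stand 13 mm farther back than shut.
Start: joints at [1.19, 0.359, 1.51, -0, 1.272, -0.115], TCP at [0.158, 0.579, 0.231] pointing down, gripper open.
Joint ranges: [-2.97, 2.97], [-1.01, 2.36], [0.21, 2.38], [-0.96, 4.11], [0.2, 2.71], [-2.98, 2.98]. Speed limits (rad/s): [2.39, 2.39, 3.14, 3.14, 3.14, 3.14].

### API

Orientations are given as a unit quaternion [x, y, z, w].
In Python, from bench import arm, eyes, job gives the robot as it stands. The module is installed in compiled form; this text tells all that it offers.
- The arm moves only by the tool servo_tool, never from a script. Its argument "commands" is a list of rows, each a list of 5 numbers: the finger opening in mm, from 0 to 85.4, then the shift along the tool's x, y, z in mm, then the turn about the tool's z in rad. In form: [[claw, dx, dy, dz, spin], ...]. A call has 1 to 12 rows; each row is the pose to reach, as a shift and turn from the pose commanded when the call began, along the tool's axes at that moment; what a row does not reach only later rows make up. A row lasts 1/10 s, in which the tool goes at most 50 mm and 8.59 degrees, less where a joint would pass 70% of its speed; a pose out of reach is approached as far as the arm can. A call with a gripper value outside its range is refused whole. The fingers move at their own pace and stop on an object; "newtons" is the grip in N (left out, the last holds). Time passes only in rows, so rows that repeat a pose let the fingers close. It gives the time, the measured TCP pose, the force, the opening and the grip force at its end, in the units of the state.
- arm.sense(): the state, without advancing time (a new reading comes with each control period).
- eyes.grab_frame(name): name is "side" or "top"; returns (picture, depth): 384x512x3 uint8, blue, green, red; 384x512 float32, m along the optical axis (not along the pixel's ray), 0 where there is no reading.
- eyes.camera_params(name): a dict with "mtx" (3x3 intrinsics, pixels), "extrinsics" (4x4, takes a point from camera to world coordinates). Camera axes: x right, y down, z forward; pixel columns grow to the right and rows downward; lengths in m; the calibration is good to about 2 mm. A picture is of the moment at which its call begins. camera_params takes no time and is no camera call.
- job.close_job(): hands the job in; it is judged then, once.
The state is a dict: "time_s": time; "q": joint angles; "joint_velocities": joint speeds; "tau": joint torques, N m; "position": TCP position; "tool_rot": TCP orientation; "force": force on the tool from outside, world axes, zero at the start; "torque": the same for the moment, N m; "opening": finger opening in m; "finger_force": force on a finger pad.
Only numpy, scipy, OpenCV 4.12 (cv2) and the standard library are available. Lean on these libraries where they do the work, as an engineer would, in place of code of your own. Each camera call takes 0.05 s, during which the arm holds its last target. There are 200 camera calls.

### The job

Pick up the blue tray carrier by its black grip and hook it over the green part of the rail, with the tray's white-line side facing the robot. Then slide it along the rail, without lifting the hook off, until its white centre line stands right behind the yellow pointer, in line with its tip to within about 5 mm, and leave it hanging there. Do not tip the carrier over or push the other things about.

Things in the scene. Friction and masses are not known exactly. Their poses are not given: they have to be found in the camera images.
- carrier: Loose carrier, 166 mm tall, upright on the worktop. Blue open tray (x -50 to +40, y -40 to +40, z 0 to 36 mm), white centre line on its -x face. A steel strap 50 mm wide (y) rises from it and bends into a downward hook, slot x -7.5 to +7.5 mm, ceiling z 115, rear leg down to z 88. Origin: tray's underside, below the grip; z up
- grip (a point): middle of the carrier's black grip, 147 mm straight above the carrier's origin; the grip is 14 mm (x) by 30 mm (y), z 121 to 166 mm
- tray_front (a point): point on the carrier's white line, on the tray's front face, 50 mm in front of (-x) and 18 mm above the carrier's origin
- rail_stand: Fixed bench stand with a flat steel rail along its y axis: 10 mm thick (x), 25 mm high, top at z 175 mm, centred on x = 0, y -183 to +183 mm. Posts of 8 mm radius at y -175 and +175, with black clamps 1 mm proud of the rail's top; feet behind, 10 mm high. Origin on the worktop under the rail's middle; x away from the robot. A hung carrier has its origin at x 0, z 60 mm here
- green_mid (a point): middle of the green part of the rail, on the rail's top; the green part is 80 mm long, y +40 to +120 mm in the stand's frame; the rest of the rail is bare steel. The carrier's tray reaches back under the rail, so the carrier comes in level from the front (its origin about 100 mm high: tray below the rail, hook above it) and is then lowered
- pointer: Fixed yellow cone on a black foot, 50 mm high, pointing up, on the worktop 80 mm in front of the rail (-x), on the bare side of the rail. Origin under its centre; its axes are parallel to the stand's. The carrier's line belongs at its y.
- carton_suture: small white and purple carton, 53 x 88 x 30 mm; bystander, origin at the centre of its underside
- oximeter: blue and grey finger oximeter, 34 x 58 x 31 mm; bystander, origin at the centre of its underside
- tape_roll_0: roll of white tape, 77 mm across, 25 mm high; bystander, origin at the centre of its underside
- kidney_dish: white kidney dish, 97 x 197 x 35 mm; bystander, origin at the centre of its underside
Things that resemble listed ones, but are neither listed nor needed, are in the scene too. Of the things shaped like the pointer, the yellow one is meant.

How it is judged:
By the outcome, as a careful person would: the job done as asked, in the order asked, and still so for the second after the job is handed in, with the robot touching nothing.
It also fails if it takes over 43 s, if anything falls off the work surface, if the arm or the gripper's body presses on something with over 40 N, if the wrist force passes 120 N, or if a joint passes its speed limit or range.

## Working session

There is one attempt and no reset: what is moved stays moved. The work goes in short steps, Python scripts to look and compute and a tool call to move; the robot and the scene stay as the last step left them, time stands still between calls to the robot, and variables do not carry over. Pictures are saved under pics/ and viewed, at most 10 in all, crops included, and the job is handed in when it is done.

Besides the shell and the picture viewer there is one more tool, called after "Request:" as name([rows], argument=value, ...), one row to a line, values as JSON. servo_tool: Moves the arm, as the interface text tells. Its arguments: {"type":"object","properties":{"commands":{"type":"array","items":{"type":"array","items":{"type":"number"}}},"newtons":{"type":"number"}},"required":["commands"]}

```bash
mkdir -p pics; cat > h.py <<'E'
import numpy as np, cv2
from bench import arm, eyes, job
def cam(n):
    p=eyes.camera_params(n); return np.array(p["mtx"]),np.array(p["extrinsics"])
def pts(n,d):
    K,T=cam(n); v,u=np.mgrid[:d.shape[0],:d.shape[1]]
    c=np.stack([(u-K[0,2])/K[0,0]*d,(v-K[1,2])/K[1,1]*d,d],-1)
    return c@T[:3,:3].T+T[:3,3]
def ray(n,u,v,z):
    K,T=cam(n); r=T[:3,:3]@np.array([(u-K[0,2])/K[0,0],(v-K[1,2])/K[1,1],1]); o=T[:3,3]
    return o+r*(z-o[2])/r[2]
def proj(n,p):
    K,T=cam(n); c=T[:3,:3].T@(np.array(p)-T[:3,3]); c=K@c; return c[:2]/c[2]
E
python3 - <<'E'
from h import *
for n in("side","top"):
    p,d=eyes.grab_frame(n); np.savez(f"{n}0.npz",p=p,d=d); cv2.imwrite(f"pics/{n}0.png",p)
    K,T=cam(n); print(n,K.round(1).tolist(),T.round(3).tolist())
s=arm.sense(); print(s["time_s"],s["position"],s["tool_rot"],arm.hold_point_z)
E
```

```text
side [[350.7, 0.0, 259.8], [0.0, 350.7, 188.8], [0.0, 0.0, 1.0]] [[0.955, -0.173, 0.242, 0.298], [-0.297, -0.494, 0.817, -0.947], [-0.022, -0.852, -0.523, 0.661], [0.0, 0.0, 0.0, 1.0]]
top [[437.6, 0.0, 255.4], [0.0, 437.6, 191.2], [0.0, 0.0, 1.0]] [[0.012, -0.993, 0.118, 0.343], [-1.0, -0.011, 0.008, -0.123], [-0.006, -0.118, -0.993, 1.53], [0.0, 0.0, 0.0, 1.0]]
0.1 [0.15737443 0.57832717 0.23051423] [ 1.32521532e-01  9.91179739e-01 -8.49351588e-04 -2.18519094e-04] 0.0187
```

View pics/side0.png

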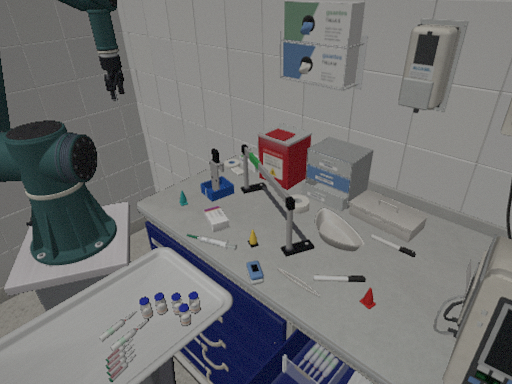

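View pics/top0.png

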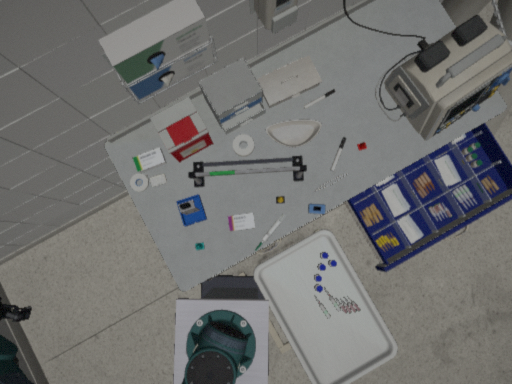

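Side view: carrier at (215,180), rail from (246,160) to (290,215) with green at its far end, yellow pointer at (253,237). Top view: carrier (191,209), rail (197,175)–(299,168), green at (222,173), pointer (281,199). I'll zoom in on these.

```bash
python3 - <<'E'
from h import *
s=np.load("side0.npz");t=np.load("top0.npz")
a=cv2.resize(t["p"][150:230,165:325],None,fx=5,fy=5,interpolation=cv2.INTER_CUBIC)[:,:800]
b=cv2.resize(s["p"][135:265,180:340],None,fx=4.6,fy=4.6,interpolation=cv2.INTER_CUBIC)
cv2.imwrite("pics/topc.png",a);cv2.imwrite("pics/sidec.png",b)
for n,f in(("top",t),("side",s)):
    P=pts(n,f["d"]);h=cv2.cvtColor(f["p"],cv2.COLOR_BGR2HSV)
    for nm,lo,hi in(("blue",(105,150,60),(125,255,255)),("green",(45,100,60),(75,255,255)),("yellow",(18,120,90),(32,255,255))):
        m=cv2.inRange(h,lo,hi);c,l,st,ce=cv2.connectedComponentsWithStats(m)
        for i in range(1,c):
            q=P[l==i];q=q[q[:,2]>.003]
            if st[i,4]>6 and len(q) and .2<np.median(q[:,0])<.9 and abs(np.median(q[:,1]))<.45: print(n,nm,st[i],ce[i].round(1),np.median(q,0).round(3),q.min(0).round(3),q.max(0).round(3))
E
```

```text
top blue [467 131   6   7  28] [469.2 134.2] [ 0.343 -0.123  1.53 ] [ 0.343 -0.123  1.53 ] [ 0.343 -0.123  1.53 ]
top blue [402 159  22  15 102] [413.  165.9] [ 0.343 -0.123  1.53 ] [ 0.343 -0.123  1.53 ] [ 0.343 -0.123  1.53 ]
top blue [406 166  36  37 330] [424.9 182.9] [ 0.343 -0.123  1.53 ] [ 0.343 -0.123  1.53 ] [ 0.343 -0.123  1.53 ]
top blue [459 181  24  32 183] [472.3 197. ] [ 0.343 -0.123  1.53 ] [ 0.343 -0.123  1.53 ] [ 0.343 -0.123  1.53 ]
top blue [350 189  54  75 747] [376.9 222.6] [ 0.343 -0.123  1.53 ] [ 0.343 -0.123  1.53 ] [ 0.343 -0.123  1.53 ]
top blue [177 195  29  31 357] [193.2 211.4] [0.442 0.099 0.008] [ 0.343 -0.123  0.003] [0.506 0.157 1.53 ]
top blue [384 195 128  75 387] [448.9 231.9] [ 0.343 -0.123  1.53 ] [ 0.343 -0.123  1.53 ] [ 0.343 -0.123  1.53 ]
top blue [425 196  32  33 289] [442.1 212.2] [ 0.343 -0.123  1.53 ] [ 0.343 -0.123  1.53 ] [ 0.343 -0.123  1.53 ]
top blue [410 210  21  27 213] [420.8 222.7] [ 0.343 -0.123  1.53 ] [ 0.343 -0.123  1.53 ] [ 0.343 -0.123  1.53 ]
top blue [323 253   5   5  19] [324.6 255. ] [ 0.306 -0.351  0.022] [ 0.299 -0.3
[... 1033 characters left out ...]
37 -0.318  0.024]
side blue [172 293   9   7  45] [175.8 296.3] [ 0.265 -0.343  0.021] [ 0.256 -0.351  0.019] [ 0.274 -0.332  0.023]
side blue [189 292   9   7  48] [193.1 295.2] [ 0.305 -0.354  0.022] [ 0.295 -0.361  0.018] [ 0.313 -0.342  0.024]
side blue [179 304  10   8  57] [183.5 307.4] [ 0.278 -0.381  0.021] [ 0.268 -0.391  0.018] [ 0.288 -0.369  0.023]
side green [249 153  11  16  78] [253.8 159.8] [ 0.557 -0.01   0.172] [ 0.553 -0.045  0.154] [0.565 0.028 0.178]
side yellow [270 169   5   6  17] [272.2 172. ] [0.658 0.103 0.048] [0.652 0.094 0.041] [0.661 0.112 0.06 ]
side yellow [249 230   8  15  74] [252.4 238.1] [ 0.493 -0.203  0.024] [ 0.298 -0.947  0.006] [ 0.504 -0.195  0.661]
```

View pics/topc.png

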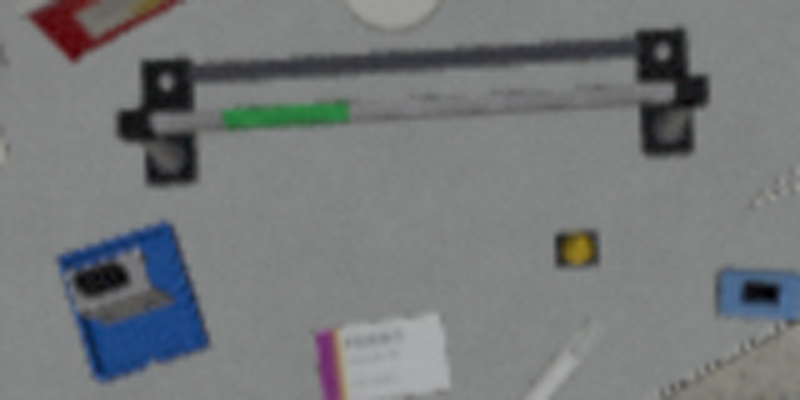

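View pics/sidec.png

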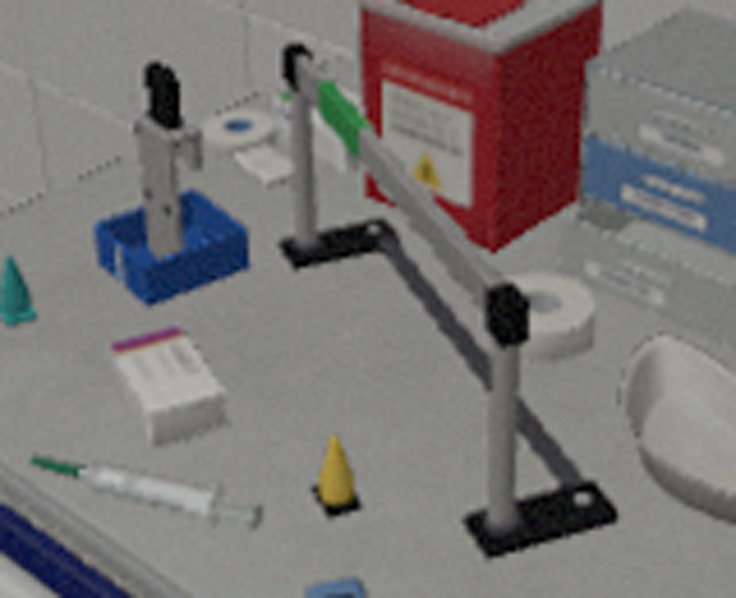

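Top crop: carrier tray with its line notch on the near (robot) side, yawed about 18°, black grip at crop (103,278). The green section is left on the rail and the yellow pointer is at crop (578,249). Side crop: grip at (160,95), tray line at (120,265), pointer tip at (335,436). Next come precise measurements.

```bash
cat > m.py <<'E'
from h import *
def sub(r):  # black mask centroid weights
    pass
def tri(us,ut):
    A=[];b=[]
    for n,u in(("side",us),("top",ut)):
        K,T=cam(n);o=T[:3,3];r=T[:3,:3]@np.array([(u[0]-K[0,2])/K[0,0],(u[1]-K[1,2])/K[1,1],1]);r/=np.linalg.norm(r)
        M=np.eye(3)-np.outer(r,r);A.append(M);b.append(M@o)
    x=np.linalg.lstsq(np.vstack(A),np.hstack(b),rcond=None)[0]
    return x,[proj("side",x)-us,proj("top",x)-ut]
E
python3 - <<'E'
from m import *
s=np.load("side0.npz");t=np.load("top0.npz");np.set_printoptions(precision=4,suppress=True)
P=pts("top",t["d"]);Q=pts("side",s["d"])
# rail: top-view depth points
for nm,X in(("top",P),("side",Q)):
    m=(X[...,2]>.168)&(X[...,2]<.185)&(X[...,0]>.5)&(X[...,0]<.63)&(X[...,1]>-.27)&(X[...,1]<.09)
    q=X[m];vx,vy,x0,y0=cv2.fitLine(q[:,:2].astype(np.float32),cv2.DIST_HUBER,0,.01,.01).ravel()
    if vy<0:vx,vy=-vx,-vy
    a=(q[:,:2]-[x0,y0])@[vx,vy]
    print(nm,"rail",len(q),x0,y0,"yaw",np.degrees(np.arctan2(-vx,vy)),"z",np.median(q[:,2]),"ends",np.array([x0,y0])+a.min()*np.array([vx,vy]),np.array([x0,y0])+a.max()*np.array([vx,vy]))
# blacks in top and side: end clamps, grip
for n,f,X in(("top",t,P),("side",s,Q)):
    g=cv2.cvtColor(f["p"],cv2.COLOR_BGR2HSV)
    m=cv2.inRange(g,(0,0,0),(180,255,60))
    c,l,st,ce=cv2.connectedComponentsWithStats(m,connectivity=4)
    for i in range(1,c):
        q=X[l==i];md=np.median(q,0)
        if st[i,4]>8 and .38<md[0]<.65 and -.3<md[1]<.2: print(n,"black",st[i],ce[i],md,q.min(0),q.max(0))
# carrier tray: blue mask minAreaRect in top
h=cv2.cvtColor(t["p"],cv2.COLOR_BGR2HSV);m=cv2.inRange(h,(105,120,50),(125,255,255))[190:232,170:212]
c=max(cv2.findContours(m,cv2.RETR_EXTERNAL,cv2.CHAIN_APPROX_NONE)[0],key=cv2.contourArea)
bx=cv2.boxPoints(cv2.minAreaRect(c))+[170,190];print("tray",bx)
W=np.array([ray("top",u,v,.036) for u,v in bx]);print(W,np.linalg.norm(W-np.roll(W,1,0),axis=1))
x,e=tri([252.7,229.8],[280.3,199.2]);print("tip",x,e)
# pointer depth centroid
for n,f,X in(("top",t,P),("side",s,Q)):
    h=cv2.cvtColor(f["p"],cv2.COLOR_BGR2HSV);m=cv2.inRange(h,(18,100,60),(32,255,255))>0
    m&=(abs(X[...,0]-.493)<.03)&(abs(X[...,1]+.2)<.03)
    q=X[m];print(n,[ (lo,q[(q[:,2]>lo)&(q[:,2]<=lo+.01)].mean(0)) for lo in(.01,.02,.03,.04)])
E
```

```text
top rail 429 0.567772 -0.09116786 yaw 4.196083 z 0.17563111567230072 ends [ 0.5807 -0.2678] [0.5545 0.0897]
side rail 348 0.56547225 -0.1105055 yaw 4.6697025 z 0.1753279456527332 ends [ 0.5786 -0.2707] [0.5492 0.0892]
top black [292 156  14  25 185] [297.8919 167.0865] [ 0.5931 -0.255   0.0127] [ 0.5637 -0.2753  0.0007] [ 0.6518 -0.239   0.1831]
top black [189 162  15  25 183] [197.1639 173.2459] [0.5678 0.0867 0.0129] [ 0.343 -0.123  0.001] [0.6255 0.11   1.5303]
top black [180 203  11   6  48] [184.6875 205.4375] [0.4588 0.1087 0.1649] [0.4495 0.0948 0.1377] [0.4658 0.1231 0.1708]
side black [242 145   5  10  25] [243.24 148.6 ] [0.5479 0.0823 0.1694] [0.5453 0.0755 0.1498] [0.558  0.0916 0.1789]
side black [212 149   8  14  80] [215.2    155.6625] [0.4565 0.1011 0.1493] [ 0.2975 -0.9474  0.1224] [0.4694 0.1242 0.6608]
side black [241 183  26  10 130] [253.9077 187.7   ] [0.582  0.0801 0.0106] [ 0.2975 -0.9474 -0.0019] [0.6246 0.1041 0.6608]
side black [286 197   9  14 104] [290.     203.1827] [ 0.5769 -0.268   0.1669] [ 0.2975 -0.9474  0.0137] [ 0.6608 -0.0908  0.6608]
side black 
[... 191 characters left out ...]
0.0052] [ 0.4854 -0.2131  0.0023] [ 0.5046 -0.2032  0.0079]
tray [[175.8 201.4]
 [198.  194. ]
 [206.1 218.3]
 [183.9 225.7]]
[[0.4823 0.1612 0.036 ]
 [0.5087 0.0856 0.036 ]
 [0.4255 0.0556 0.036 ]
 [0.3994 0.1307 0.036 ]] [0.0883 0.0801 0.0884 0.0795]
tip [ 0.4943 -0.197   0.0504] [array([-0.6199,  0.1138]), array([ 0.0946, -0.5094])]
top [(0.01, array([ 0.4923, -0.1982,  0.0169])), (0.02, array([ 0.4925, -0.197 ,  0.0238])), (0.03, array([ 0.495 , -0.1971,  0.0358])), (0.04, array([ 0.4952, -0.1958,  0.048 ]))]
side [(0.01, array([ 0.4934, -0.2035,  0.0152])), (0.02, array([ 0.4926, -0.2023,  0.0254])), (0.03, array([ 0.4929, -0.2006,  0.0341])), (0.04, array([ 0.4943, -0.1987,  0.0443]))]
```

Measured: carrier origin about (0.459, 0.109) at yaw 19.6°. Stand centre about (0.567, −0.089) at yaw 4.3°. The pointer sits at stand x = −80.6 mm, which matches the 80 mm given, so the carrier belongs at stand y ≈ −103 mm. First I move above the grip.

Request:
servo_tool([
  [85, -60, -54, 0, 0.14],
  [85, -100, -90, 0, 0.28],
  [85, -140, -126, 0, 0.42],
  [85, -180, -162, 0, 0.56],
  [85, -220, -198, 0, 0.7],
  [85, -260, -234, 0, 0.84],
  [85, -300, -270, 0, 0.96],
  [85, -340, -306, 0, 0.96],
  [85, -375, -338, 0, 0.96],
  [85, -400, -361, 0, 0.96],
  [85, -414.5, -373.5, 0, 0.96],
  [85, -414.5, -373.5, 0, 0.96],
], newtons=60)

```text
time_s: 1.3
position: [0.4625, 0.1054, 0.2314]
tool_rot: [0.577, 0.817, -0.0, 0.001]
force: [-0.3, 0.5, 0.9]
opening: 0.0848
finger_force: 0.0
```

```bash
cat > go.py <<'E'
from m import *
from scipy.spatial.transform import Rotation as R
def go(p,ang):
    s=arm.sense();M=R.from_quat(s["tool_rot"]).as_matrix();c=np.degrees(np.arctan2(M[1,1],M[0,1]))
    print("t",s["time_s"],"p",np.round(s["position"],4),"yang",round(c,2),"F",np.round(s["force"],1),"op",s["opening"],"mv",np.round(M.T@(np.array(p)-s["position"])*1000,1),"spin",round(-np.radians(ang-c),3),"tilt",M[:,2].round(4))
E
python3 - <<'E'
from go import *
go([.459,.109,.128],19.6)
s=np.load("side0.npz");t=np.load("top0.npz")
h=cv2.cvtColor(t["p"],cv2.COLOR_BGR2HSV);m=cv2.inRange(h,(45,100,50),(75,255,255));m[:,:205]=0;m[:,240:]=0
v,u=np.nonzero(m);print("green",ray("top",u.mean(),v.mean(),.175))
for c in sorted(set(u)): print(c,v[u==c].min(),v[u==c].max(),end="; ")
print("grip", ray("top",184.7,205.4,.166))
for p in([.459,.109,.166],[.459,.109,.121],[.459,.109,.147]):print(proj("side",p),proj("top",p))
E
```

```text
t 1.3 p [0.4625 0.1054 0.2314] yang 19.5 F [-0.3  0.5  0.9] op 0.08482362147099255 mv [  4.8  -2.2 103.4] spin -0.002 tilt [ 0.002  -0.0018 -1.    ]
green [ 0.56165186 -0.00637996  0.175     ]
210 172 174; 211 172 175; 212 172 174; 213 172 174; 214 172 174; 215 172 174; 216 172 174; 217 172 174; 218 172 174; 219 172 174; 220 171 174; 221 171 174; 222 171 174; 223 171 174; 224 171 174; 225 171 174; 226 171 174; 227 171 174; 228 171 173; 229 171 173; 230 171 173; 231 171 173; 232 171 173; 233 171 173; 234 173 173; grip [0.45791714 0.10811592 0.166     ]
[214.92767024 149.91949225] [184.42882487 205.05194617]
[216.10670961 162.038849  ] [186.75603261 206.25921677]
[215.43127128 155.09601202] [185.4296872  205.57115708]
```

Request:
servo_tool([
  [85, 0, 0, 0, 0],
  [85, 0, 0, 0, 0],
  [85, 0, 0, 0, 0],
])

```text
time_s: 1.6
position: [0.4582, 0.1109, 0.2311]
tool_rot: [0.575, 0.818, -0.0, -0.001]
force: [0.8, 0.7, -0.2]
opening: 0.0849
finger_force: 0.0
```

```bash
python3 - <<'E'
from go import *
go([.459,.109,.128],19.6)
E
```

```text
t 1.6 p [0.4582 0.1109 0.2311] yang 19.86 F [ 0.8  0.7 -0.2] op 0.08485283458135554 mv [ -2.1   0.2 103.1] spin 0.005 tilt [-1.2e-03  3.0e-04 -1.0e+00]
```

Request:
servo_tool([
  [85, -0.5, 0, 25, 0],
  [70, -1, 0, 55, 0],
  [60, -1, 0, 80, 0],
  [50, -1, 0, 95, 0],
  [50, -1, 0, 103, 0],
  [50, -1, 0, 103, 0],
  [50, -1, 0, 103, 0],
])

```text
time_s: 2.3
position: [0.46, 0.1093, 0.1289]
tool_rot: [0.575, 0.818, 0.0, 0.0]
force: [-0.3, -0.2, 0.2]
opening: 0.0497
finger_force: 0.0
```

Request:
servo_tool([
  [30, 0, 0, 0, 0],
  [15, 0, 0, 0, 0],
  [8, 0, 0, 0, 0],
  [0, 0, 0, 0, 0],
  [0, 0, 0, 0, 0],
  [0, 0, 0, 0, 0],
  [0, 0, 0, 0, 0],
  [0, 0, 0, 0, 0],
], newtons=60)

```text
time_s: 3.1
position: [0.4602, 0.1087, 0.1289]
tool_rot: [0.575, 0.818, 0.0, 0.0]
force: [-0.4, 0.0, 6.6]
opening: 0.0133
finger_force: 60.3
```

```bash
python3 - <<'E'
from go import *
go([.459,.109,.128],19.6)
E
```

```text
t 3.1 p [0.4602 0.1087 0.1289] yang 19.75 F [-0.4  0.   6.6] op 0.013299955056388391 mv [ 0.7 -1.   0.9] spin 0.003 tilt [ 1.e-03  1.e-04 -1.e+00]
```

Request:
servo_tool([
  [0, 0, 0, -10, 0],
  [0, 0, 0, -30, 0],
  [0, 0, 0, -60, 0],
  [0, 0, 0, -85, 0],
  [0, 0, 0, -100, 0],
  [0, 0, 0, -100, 0],
  [0, 0, 0, -100, 0],
  [0, 0, 0, -100, 0],
])

```text
time_s: 3.9
position: [0.4587, 0.1086, 0.2271]
tool_rot: [0.575, 0.818, -0.001, -0.001]
force: [0.4, -0.2, -2.9]
opening: 0.0134
finger_force: 59.2
```

```bash
python3 - <<'E'
from go import *
go([.471,-.016,.231],4.3)
E
```

```text
t 3.9 p [0.4587 0.1086 0.2271] yang 19.77 F [ 0.4 -0.2 -2.9] op 0.013433892621831794 mv [-121.4  -30.5   -3.8] spin 0.27 tilt [-2.5e-03 -3.0e-04 -1.0e+00]
```

Request:
servo_tool([
  [0, -8, -2, 0, 0.02],
  [0, -25, -6, 0, 0.06],
  [0, -45, -11, -1, 0.1],
  [0, -65, -16, -2, 0.15],
  [0, -85, -21, -3, 0.2],
  [0, -103, -26, -3, 0.24],
  [0, -115, -29, -3, 0.265],
  [0, -121.5, -30.5, -3, 0.27],
  [0, -121.5, -30.5, -3, 0.27],
  [0, -121.5, -30.5, -3, 0.27],
  [0, -121.5, -30.5, -3, 0.27],
  [0, -121.5, -30.5, -3, 0.27],
])

```text
time_s: 5.1
position: [0.4721, -0.0154, 0.2313]
tool_rot: [0.68, 0.733, -0.0, -0.0]
force: [-0.7, 0.6, -3.1]
opening: 0.0133
finger_force: 59.2
```

```bash
python3 - <<'E'
from go import *
np.set_printoptions(precision=4,suppress=True)
go([.471,-.016,.231],4.3)
for n in("side","top"):
    p,d=eyes.grab_frame(n); np.savez(f"{n}1.npz",p=p,d=d); X=pts(n,d)
    h=cv2.cvtColor(p,cv2.COLOR_BGR2HSV);m=cv2.inRange(h,(105,120,40),(125,255,255))>0
    m&=(abs(X[...,0]-.47)<.09)&(abs(X[...,1]+.016)<.09)&(X[...,2]>.08)
    c=max(cv2.findContours(m.astype(np.uint8),cv2.RETR_EXTERNAL,cv2.CHAIN_APPROX_NONE)[0],key=cv2.contourArea)
    bx=cv2.boxPoints(cv2.minAreaRect(c));W=np.array([ray(n,u,v,.138) for u,v in bx])
    q=X[m];print(n,"ctr",W.mean(0),W,"z",q[:,2].max(),q[:,2].min())
a=cv2.resize(np.load("top1.npz")["p"][150:230,190:320],None,fx=4,fy=4,interpolation=cv2.INTER_CUBIC)
b=cv2.resize(np.load("side1.npz")["p"][125:245,200:330],None,fx=4,fy=4,interpolation=cv2.INTER_CUBIC)
cv2.imwrite("pics/c1.png",cv2.resize(np.vstack([a,b])[:, :],None,fx=.72,fy=.72))
E
```

```text
t 5.1 p [ 0.4721 -0.0154  0.2313] yang 4.36 F [-0.7  0.6 -3.1] op 0.013345980957538568 mv [-0.6 -1.1  0.3] spin 0.001 tilt [-0.0001  0.0001 -1.    ]
side ctr [ 0.463  -0.0412  0.138 ] [[ 0.4194  0.0238  0.138 ]
 [ 0.525   0.0248  0.138 ]
 [ 0.5011 -0.1077  0.138 ]
 [ 0.4065 -0.1058  0.138 ]] z 0.1412557833452034 0.10279603837056384
top ctr [ 0.4506 -0.0485  0.138 ] [[ 0.4249 -0.0326  0.138 ]
 [ 0.4808 -0.0455  0.138 ]
 [ 0.4763 -0.0644  0.138 ]
 [ 0.4205 -0.0514  0.138 ]] z 0.6157357546509002 0.10226653992841728
```

View pics/c1.png

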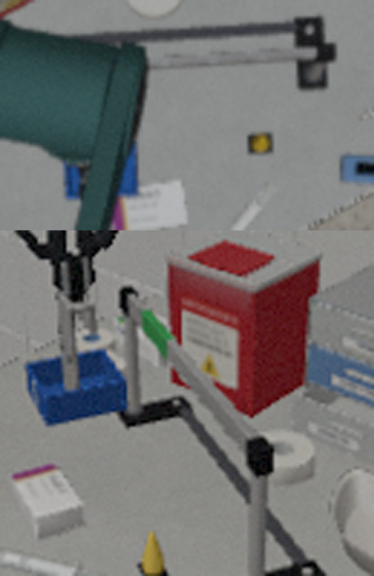

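Carrier hangs upright in the gripper at (75,380) in the lower crop, in front of the rail and left of the green part. Now straight in, level.

Request:
servo_tool([
  [0, 0, 8, 0, 0],
  [0, 0, 20, 0, 0],
  [0, 0, 35, 0, 0],
  [0, 0, 50, 0, 0],
  [0, 0, 65, 0, 0],
  [0, 0, 78, 0, 0],
  [0, 0, 86, 0, 0],
  [0, 0, 89.5, 0, 0],
  [0, 0, 89.5, 0, 0],
  [0, 0, 89.5, 0, 0],
  [0, 0, 89.5, 0, 0],
  [0, 0, 89.5, 0, 0],
])

```text
time_s: 6.4
position: [0.5609, -0.0093, 0.2314]
tool_rot: [0.68, 0.733, -0.0, -0.0]
force: [-0.1, -0.6, -1.8]
opening: 0.0134
finger_force: 59.1
```

```bash
python3 - <<'E'
from go import *
go([.5615,-.009,.189],4.3)
p,d=eyes.grab_frame("side");np.savez("side2.npz",p=p,d=d)
cv2.imwrite("pics/c2.png",cv2.resize(p[115:215,205:315],None,fx=5,fy=5,interpolation=cv2.INTER_CUBIC))
E
```

```text
t 6.4 p [ 0.5609 -0.0093  0.2314] yang 4.29 F [-0.1 -0.6 -1.8] op 0.013397401539126722 mv [ 0.2  0.6 42.4] spin -0.0 tilt [-2.e-04 -1.e-04 -1.e+00]
```

View pics/c2.png

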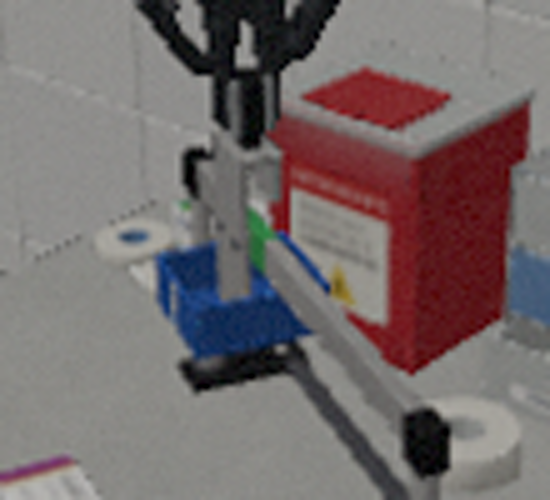

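The strap stands in front of the rail at crop (235,230) and the hook's leg (265,175) is above and behind the green part, with the tray under the rail. Lowering gently.

Request:
servo_tool([
  [0, 0, 0, 5, 0],
  [0, 0, 0, 9, 0],
  [0, 0, 0, 12, 0],
  [0, 0, 0, 15, 0],
  [0, 0, 0, 18, 0],
  [0, 0, 0, 21, 0],
  [0, 0, 0, 22, 0],
  [0, 0, 0, 22, 0],
])

```text
time_s: 7.25
position: [0.5613, -0.0093, 0.2091]
tool_rot: [0.68, 0.733, -0.0, -0.0]
force: [-0.3, 0.4, -2.9]
opening: 0.0133
finger_force: 59.2
```

Request:
servo_tool([
  [0, 0, 0, 4, 0],
  [0, 0, 0, 8, 0],
  [0, 0, 0, 12, 0],
  [0, 0, 0, 15, 0],
  [0, 0, 0, 17, 0],
  [0, 0, 0, 18, 0],
  [0, 0, 0, 18, 0],
  [0, 0, 0, 18, 0],
])

```text
time_s: 8.05
position: [0.5615, -0.0093, 0.1914]
tool_rot: [0.68, 0.733, -0.0, 0.0]
force: [0.7, -0.1, -4.0]
opening: 0.0136
finger_force: 59.3
```

Request:
servo_tool([
  [0, 0, 0, 1, 0],
  [0, 0, 0, 2, 0],
  [0, 0, 0, 2.5, 0],
  [0, 0, 0, 2.5, 0],
  [0, 0, 0, 2.5, 0],
])

```text
time_s: 8.55
position: [0.5614, -0.0093, 0.189]
tool_rot: [0.68, 0.733, -0.0, 0.0]
force: [-0.5, -0.2, -1.3]
opening: 0.0132
finger_force: 59.5
```

Request:
servo_tool([
  [0, 0, 0, 0.5, 0],
  [0, 0, 0, 0.8, 0],
  [0, 0, 0, 0.8, 0],
  [0, 0, 0, 0.8, 0],
])

```text
time_s: 8.95
position: [0.5615, -0.0093, 0.1889]
tool_rot: [0.68, 0.733, 0.0, 0.0]
force: [-2.6, 0.3, 6.2]
opening: 0.0132
finger_force: 60.5
```

Request:
servo_tool([
  [0, -3, 0, -0.4, 0],
  [0, -8, 0, -0.4, 0],
  [0, -16, 0, -0.4, 0],
  [0, -26, 0, -0.4, 0],
  [0, -36, 0, -0.4, 0],
  [0, -46, 0, -0.4, 0],
  [0, -54, 0, -0.4, 0],
  [0, -58, 0, -0.4, 0],
  [0, -60, 0, -0.4, 0],
  [0, -60, 0, -0.4, 0],
  [0, -60, 0, -0.4, 0],
])

```text
time_s: 10.05
position: [0.5666, -0.0702, 0.1889]
tool_rot: [0.68, 0.733, 0.0, 0.001]
force: [-0.4, 2.0, 5.1]
opening: 0.0133
finger_force: 60.4
```

Request:
servo_tool([
  [0, -3, 0, -0.2, 0],
  [0, -8, 0, -0.2, 0],
  [0, -16, 0, -0.2, 0],
  [0, -26, 0, -0.2, 0],
  [0, -36, 0, -0.2, 0],
  [0, -46, 0, -0.2, 0],
  [0, -56, 0, -0.2, 0],
  [0, -65, 0, -0.2, 0],
  [0, -72, 0, -0.2, 0],
  [0, -77, 0, -0.2, 0],
  [0, -80, 0, -0.2, 0],
  [0, -80, 0, -0.2, 0],
])

```text
time_s: 11.25
position: [0.5721, -0.15, 0.1889]
tool_rot: [0.68, 0.733, -0.0, 0.0]
force: [-1.0, 2.2, 5.3]
opening: 0.0132
finger_force: 60.5
```

Request:
servo_tool([
  [0, -4, 0, 0, 0],
  [0, -12, 0, 0, 0],
  [0, -21, 0, 0, 0],
  [0, -30, 0, 0, 0],
  [0, -36, 0, 0, 0],
  [0, -39, 0, 0, 0],
  [0, -40, 0, 0, 0],
  [0, -40, 0, 0, 0],
  [0, -40, 0, 0, 0],
])

```text
time_s: 12.15
position: [0.5749, -0.1895, 0.1889]
tool_rot: [0.68, 0.733, -0.0, 0.0]
force: [-1.0, 3.2, 6.3]
opening: 0.0132
finger_force: 60.6
```

```bash
python3 - <<'E'
from go import *
go([.5752,-.1911,.189],4.3)
for n in("side","top"):
    p,d=eyes.grab_frame(n);np.savez(n+"3.npz",p=p,d=d)
cv2.imwrite("pics/c3.png",np.vstack([cv2.resize(np.load("side3.npz")["p"][150:260,220:340],None,fx=5,fy=5,interpolation=cv2.INTER_CUBIC)]))
E
```

```text
t 12.15 p [ 0.5749 -0.1895  0.1889] yang 4.28 F [-1.   3.2  6.3] op 0.01317517614033562 mv [-1.6  0.2 -0.1] spin -0.0 tilt [ 2.e-04 -3.e-04 -1.e+00]
```

View pics/c3.png

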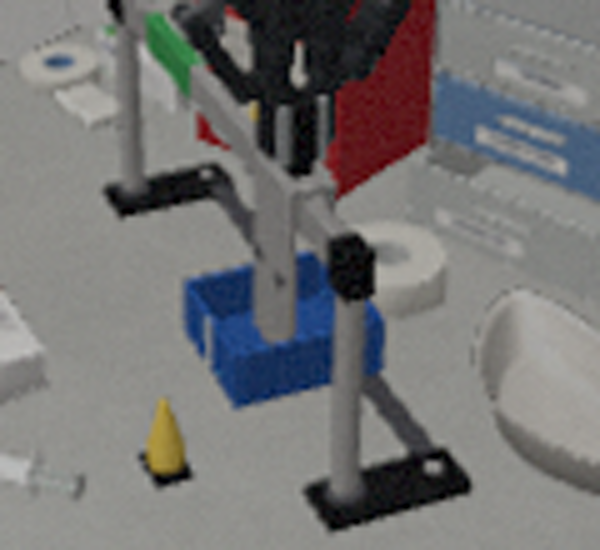

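Hook is on the rail, with the white line at crop (208,340) → pixel (261.6,218) and the pointer tip at (164,398) → (252.8,229.6). Now I measure the line against the tip.

```bash
python3 - <<'E'
from go import *
np.set_printoptions(precision=4,suppress=True)
p=np.load("side3.npz")["p"].astype(float)
yaw=np.radians(4.3);ex=np.array([np.cos(yaw),np.sin(yaw),0]);ey=np.array([-np.sin(yaw),np.cos(yaw),0])
C=np.array([.5749,-.1895,0])-.05*ex  # front face plane
def onplane(n,u,v):
    K,T=cam(n);r=T[:3,:3]@np.array([(u-K[0,2])/K[0,0],(v-K[1,2])/K[1,1],1]);o=T[:3,3]
    return o+r*(ex@(C-o))/(ex@r)
red=p[...,2]
for v in range(213,226):
    w=red[v,257:268]; w=np.clip(w-np.median(w)-15,0,None)
    if w.sum()>20:
        u=(w*np.arange(257,268)).sum()/w.sum();x=onplane("side",u,v);print(v,round(u,2),x,"y",x@ey)
for nm,t in(("tip tri",[.4943,-.197,.05]),("tip side ray",ray("side",252.7,229.8,.05)),("tip top ray",ray("top",280.4,199.0,.05))):print(nm,np.array(t),np.array(t)@ey)
# pointer yellow: fresh centroids per row, side + top
h=cv2.cvtColor(p.astype(np.uint8),cv2.COLOR_BGR2HSV);m=cv2.inRange(h,(15,90,50),(35,255,255));m[:226]=0;m[:,:244]=0;m[:,262:]=0
for v in range(228,246):
    u=np.nonzero(m[v])[0]
    if len(u):print(v,u.mean(),len(u),end="; ")
t=np.load("top0.npz");d=np.load("top3.npz")
h=cv2.cvtColor(t["p"],cv2.COLOR_BGR2HSV);m=cv2.inRange(h,(15,90,50),(35,255,255))[190:210,270:292];v,u=np.nonzero(m);print("\ntop yellow",u.mean()+270,v.mean()+190,len(u),ray("top",u.mean()+270,v.mean()+190,.02)@ey)
print("TCP y",np.array([.5749,-.1895,0])@ey, [proj("top",[.5749-.05*ex[0],-.1895-.05*ex[1],.096])])
E
```

```text
213 261.05 [ 0.5246 -0.1873  0.0947] y -0.22606137897369782
214 260.69 [ 0.5244 -0.1843  0.0893] y -0.22307315871956715
215 260.77 [ 0.5244 -0.1847  0.0862] y -0.22350432707412826
216 260.29 [ 0.5241 -0.1808  0.0801] y -0.2195407715317302
217 259.67 [ 0.5237 -0.1756  0.0732] y -0.21437311431475528
218 259.0 [ 0.5233 -0.1699  0.0658] y -0.20869874872352817
219 258.78 [ 0.5231 -0.168   0.061 ] y -0.20672711369752425
220 258.64 [ 0.523  -0.1665  0.0564] y -0.20528756415637536
221 258.48 [ 0.5229 -0.165   0.0518] y -0.2037796258676892
222 258.92 [ 0.5232 -0.1684  0.0505] y -0.20717822709188388
223 258.93 [ 0.5232 -0.1683  0.0468] y -0.20700555268210835
224 258.96 [ 0.5232 -0.1683  0.0432] y -0.20703493607515056
tip tri [ 0.4943 -0.197   0.05  ] -0.2335074559747016
tip side ray [ 0.4962 -0.1966  0.05  ] -0.2332619201115346
tip top ray [ 0.4933 -0.197   0.05  ] -0.23347406308672342
230 252.5 2; 231 252.0 3; 232 252.0 3; 233 252.5 4; 234 252.5 4; 235 252.0 5; 236 252.5 6; 237 252.5 6; 238 252.5 8; 239 252.5 8; 240 252.5 8; 241 252.5 8; 242 252.5 8; 243 253.0 7; 244 252.5 6; 
top yellow 280.0 199.36111111111111 36 -0.233727092030196
TCP y -0.23207185285546522 [array([280.0089, 188.0283])]
```

```bash
python3 - <<'E'
from go import *
np.set_printoptions(precision=4,suppress=True)
yaw=np.radians(4.3);ex=np.array([np.cos(yaw),np.sin(yaw),0]);ey=np.array([-np.sin(yaw),np.cos(yaw),0])
a=np.load("side3.npz");X=pts("side",a["d"]);h=cv2.cvtColor(a["p"],cv2.COLOR_BGR2HSV)
m=(cv2.inRange(h,(100,120,30),(128,255,255))>0)&(abs(X[...,0]-.57)<.08)&(abs(X[...,1]+.19)<.08)&(X[...,2]>.05)
q=X[m];y=q@ey;x=q@ex;print(len(q),"y",np.percentile(y,[0,2,10,20,30,40,50,98,100]),"x",np.percentile(x,[0,2,98,100]),"z",q[:,2].min(),q[:,2].max())
f=q[(y<np.percentile(y,2)+.008)];print("-y face",len(f),np.median(f@ey),"-> line y",np.median(f@ey)+.04)
L=cv2.fitLine(f[:,:2].astype(np.float32),cv2.DIST_HUBER,0,.01,.01).ravel();print("face yaw",np.degrees(np.arctan2(L[1],L[0])))
c=max(cv2.findContours(m.astype(np.uint8),cv2.RETR_EXTERNAL,cv2.CHAIN_APPROX_NONE)[0],key=cv2.contourArea)
print(a["p"][214:224,255:268,2])
t=np.load("top3.npz")["p"];cv2.imwrite("pics/c4.png",cv2.resize(t[160:215,250:320],None,fx=8,fy=8,interpolation=cv2.INTER_CUBIC))
E
```

```text
571 y [-0.2999 -0.2694 -0.2679 -0.2668 -0.266  -0.2648 -0.2492 -0.1886 -0.1873] x [0.5068 0.5076 0.5951 0.5974] z 0.060534258114747996 0.15831326018827163
-y face 260 -0.2666056154441321 -> line y -0.22660561544413207
face yaw 3.9161954
[[144 122  61  19  22  56 114  71  38  27  34  34  33]
 [144 117  59  14  20  54 114  73  24  25  33  33  34]
 [146 138  75  25  21  50 117  71  30  33  31  39  34]
 [147 145 102  45  22  56 117  71  26  36  32  25  35]
 [141 142 134  93  49  30 118  76  15  30  37  29  30]
 [144 144 145 141  78  10 115  80  24  26  28  37  32]
 [143 141 146 146  96  40 112  72  26  23  30  32  37]
 [144 145 142 143 136  92 114  69  23  28  36  37  23]
 [143 140 141 144 144 131 140  86  19  24  27  25  26]
 [144 139 141 141 143 144 130  70  15  31  29  23  28]]
```

View pics/c4.png

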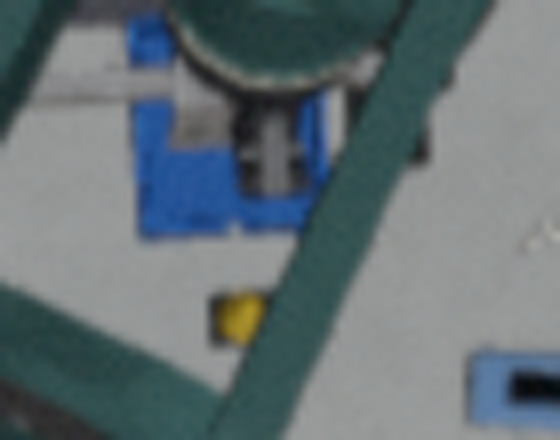

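Top crop: white line notch at crop (235,226) → pixel (278.9,187.7), yellow tip at about (240,315). The line needs to go a few mm further right (−y): top and side rays give stand y −228.5, depth gives −226.6, and the pointer is at −233.5. Slide 5 mm more.

Request:
servo_tool([
  [0, -2, 0, 0, 0],
  [0, -4, 0, 0, 0],
  [0, -5.5, 0, 0, 0],
  [0, -5.5, 0, 0, 0],
  [0, -5.5, 0, 0, 0],
  [0, -5.5, 0, 0, 0],
])

```text
time_s: 12.85
position: [0.5753, -0.1948, 0.189]
tool_rot: [0.68, 0.733, 0.0, 0.0]
force: [-1.1, 4.4, 5.9]
opening: 0.0132
finger_force: 60.5
```

```bash
cat > chk.py <<'E'
from go import *
np.set_printoptions(precision=4,suppress=True)
yaw=np.radians(4.3);ex=np.array([np.cos(yaw),np.sin(yaw),0]);ey=np.array([-np.sin(yaw),np.cos(yaw),0])
go([.5752,-.1911,.189],4.3)
p,d=eyes.grab_frame("side");t,_=eyes.grab_frame("top");np.savez("last.npz",p=p,t=t)
X=pts("side",d);h=cv2.cvtColor(p,cv2.COLOR_BGR2HSV)
m=(cv2.inRange(h,(100,120,30),(128,255,255))>0)&(abs(X[...,0]-.57)<.08)&(abs(X[...,1]+.19)<.09)&(X[...,2]>.05)
q=X[m];y=q@ey;f=q[y<np.percentile(y,2)+.008];print("depth line y",np.median(f@ey)+.04,"zmin",q[:,2].min())
g=p[213:218,258:268,2].astype(float);w=np.clip(g.mean(0)-50,0,None);w[:2]=0;u=(w*np.arange(258,268)).sum()/w.sum()
C=np.array([.5749,-.1895,0])-.05*ex;K,T=cam("side");r=T[:3,:3]@np.array([(u-K[0,2])/K[0,0],(215-K[1,2])/K[1,1],1]);o=T[:3,3];x=o+r*(ex@(C-o))/(ex@r);print("side u",u,x,x@ey)
# top: notch = least saturated columns in front edge rows; left tray edge
hs=cv2.cvtColor(t,cv2.COLOR_BGR2HSV)[...,1].astype(float)
print(hs[184:191,266:292].astype(int))
E
python3 chk.py
```

```text
t 12.85 p [ 0.5753 -0.1948  0.189 ] yang 4.28 F [-1.1  4.4  5.9] op 0.013156885757781083 mv [ 3.7  0.2 -0. ] spin -0.0 tilt [ 0.0002 -0.0001 -1.    ]
depth line y -0.23190695584027363 zmin 0.06082654087566708
side u 261.45606694560666 [ 0.5248 -0.19    0.0898] -0.22885723471463085
[[  3   7  63 182 191 196 196 192 194 195 202 188 193 193 193 195 168 149
  128  99 100 120 153 157 183 182]
 [  7   5  67 176 189 194 188 191 185 199 192 191 186 190 193 188 186 194
  183 180 177 184 188 186 188 151]
 [  5   9  57 174 194 188 197 197 192 194 194 192 192 196 194 185 196 191
  192 195 187 190 183 186 173 111]
 [  3   5  51 166 189 187 200 185 198 201 195 194 194 187 145 149 189 183
  183 185 180 184 183 192 167 101]
 [  3   5  41 159 181 183 183 181 175 183 175 179 165 130  61  72 134 131
  119 119 124 118 102 154 150  92]
 [  8   7  31  96  99  93 102  90  71  69  64  65  64  53  11  24  48  46
   45  44  39  42  35  65  90  98]
 [  3   5  12  33  26  31  25  23   9   9  10   7   7   7   5   5   7   8
    7   5   8   7  14  52  97  99]]
```

Top notch is now at u = 280.45, so y = −233.5, and depth gives −232; the target is −233.5. Nudge 0.8 mm, unload, and release.

Request:
servo_tool([
  [0, -1.2, 0, 0, 0],
  [0, -1, 0, -0.3, 0],
  [0, -0.8, 0, -0.3, 0],
  [0, -0.8, 0, -0.3, 0],
  [16, -0.8, 0, -0.3, 0],
  [20, -0.8, 0, -0.3, 0],
  [26, -0.8, 0, -0.3, 0],
  [34, -0.8, 0, -0.3, 0],
  [42, -0.8, 0, -0.3, 0],
  [42, -0.8, 0, -0.3, 0],
])

```text
time_s: 13.95
position: [0.5754, -0.195, 0.1889]
tool_rot: [0.68, 0.733, -0.0, -0.0]
force: [-0.0, -0.2, -1.2]
opening: 0.042
finger_force: 0.0
```

Request:
servo_tool([
  [42, 0, 0, -5, 0],
  [42, 0, 0, -20, 0],
  [42, 0, 0, -45, 0],
  [42, 0, 0, -70, 0],
  [42, 0, 0, -95, 0],
  [42, 0, 0, -110, 0],
  [42, 0, 0, -110, 0],
])

```text
time_s: 14.65
position: [0.5769, -0.1957, 0.3021]
tool_rot: [0.68, 0.733, 0.001, 0.003]
force: [0.7, -0.5, -0.1]
opening: 0.0421
finger_force: 0.0
```

Request:
servo_tool([
  [42, 10, -5, 0, 0],
  [42, 40, -10, 0, 0],
  [42, 80, -20, 0, 0],
  [42, 120, -30, 0, 0],
  [42, 160, -40, 0, 0],
  [42, 200, -50, 0, 0],
  [42, 240, -55, 0, 0],
  [42, 270, -60, 0, 0],
  [42, 290, -60, 0, 0],
  [42, 300, -60, 0, 0],
  [42, 300, -60, 0, 0],
])

```text
time_s: 15.75
position: [0.4919, 0.1007, 0.298]
tool_rot: [0.679, 0.734, -0.001, -0.001]
force: [0.7, 0.1, 0.4]
opening: 0.0423
finger_force: 0.0
```

```bash
python3 chk.py; python3 - <<'E'
import numpy as np,cv2
a=np.load("last.npz")
cv2.imwrite("pics/c5.png",np.hstack([cv2.resize(a["p"][150:260,225:305],None,fx=5,fy=5,interpolation=cv2.INTER_CUBIC),cv2.resize(a["t"][150:260,245:325],None,fx=5,fy=5,interpolation=cv2.INTER_CUBIC)]))
E
```

```text
t 15.75 p [0.4919 0.1007 0.298 ] yang 4.41 F [0.7 0.1 0.4] op 0.04227022557569939 mv [-297.3   60.8  108.8] spin 0.002 tilt [-0.0019 -0.0001 -1.    ]
depth line y -0.23344422741275297 zmin 0.06148611789572489
side u 262.17164179104475 [ 0.5252 -0.1955  0.0934] -0.2343576692765907
[[  5   5   9 130 196 191 196 198 198 196 187 195 190 195 197 187 193 188
  188 193 187 192 206 192 196 199]
 [  5   4  11 127 202 200 194 199 188 202 198 193 193 191 192 195 198 197
  196 190 193 193 199 198 195 195]
 [  7   4  13 113 195 195 200 193 207 201 197 193 203 201 190 189 189 194
  196 185 191 191 189 192 190 210]
 [  5   5  11 111 191 195 190 203 196 201 200 193 197 202 169 120 161 179
  181 189 184 187 188 184 180 177]
 [  5   5  12 109 182 182 191 195 175 174 180 176 163 156  89  40  93 120
  112 117  98  97  92  67  63  64]
 [  3   5  12  68  97 100 100  90  70  70  67  64  69  59  35  11  43  47
   41  41  33  26  22   9   7   7]
 [  4   3   7  29  28  25  24  24   9   7   9   7   9   5   5   5   7   9
    9   7   5   5   7   2   5   4]]
```

View pics/c5.png

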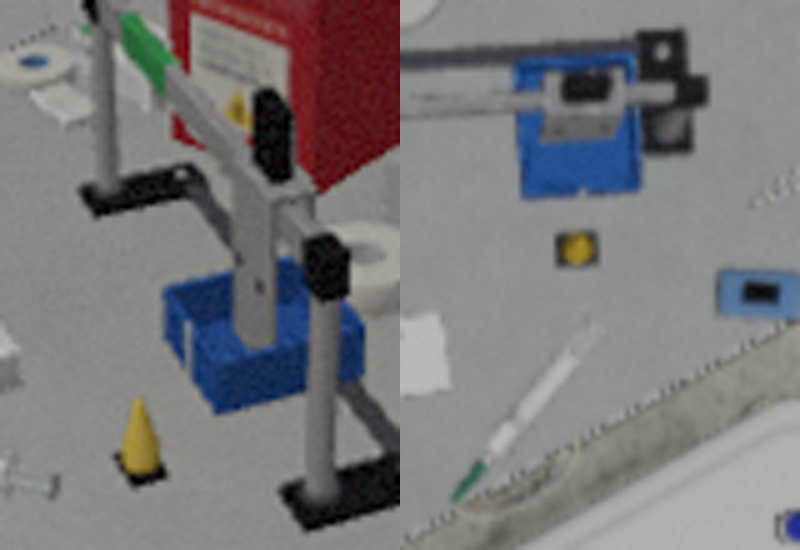

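The carrier hangs level at crop (250,330). The line estimates are −233.4, −234.4 and −235.2 against the pointer's −233.5, so within about 1–2 mm, and the arm is clear. Handing in.

```bash
python3 -c "
from bench import job
print(job.close_job())"
```

```text
the job is handed in; nothing more can be done
None
```

The carrier is hooked on the rail with its white-line side facing the robot, hung on the green part and slid without lifting until the line stood about 1–2 mm from the pointer tip by camera measurement, then handed in at about 16 s with the arm clear.

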